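# Set the belt speed slider of a crankshaft polisher to the yellow clip

### The arm

A 7-joint arm with a two-finger parallel gripper is mounted at the origin on the work surface. World frame = base frame: x ahead of the robot, y to its left, z up, the work surface at z = 0. Lengths are in m, angles in degrees, forces in N, time in s.
With the tool pointing down it reaches from about 0.425 to 0.875 m from the base axis. Payload 4.7 kg.
Tool frame: the origin (TCP) lies between the finger pads; the fingertips stand 14 mm ahead of it and the grasp point (between the pads) lies 5 mm behind it (env.tip_reach is the distance from the TCP to the fingertips, in m); z points along the fingers, y is the direction in which the jaws open and shut (so a half turn about z gives the same grasp; the last joint's range is limited). The gripper opens to 87 mm and grips with 3 to 60 N. Pads are 19 mm wide; open, the fingers measure 117 mm over their backs; the gripper's body (75 mm by 190 mm) begins 51 mm behind the grasp point.
Start: joints at [-65.426, 18.392, -4.016, 83.108, 1.295, 78.541, -3.26], TCP at [0.262, 0.595, 0.237] pointing down, gripper open.
Joint ranges: [-163.93, 163.93], [-17.29, 119.83], [-79.2, 71.16], [3.27, 140.29], [-89.18, 269.18], [5.43, 117.66], [-154.24, 154.24]. Speed limits (degrees/s): [147.25, 147.25, 180, 180, 180, 180, 180].

### API

Orientations are given as [roll, pitch, yaw] about the fixed x, y, z axes, in that order (R = Rz(yaw) Ry(pitch) Rx(roll)).
In Python, from cell import env gives the robot as it stands. The module is installed in compiled form; this text tells all that it offers.
- The arm moves only by the shell command python3 -m pendant 'ROWS' [FORCE]. ROWS is JSON, a list of rows, each an object of numbers: "rx", "ry", "rz": the turn, a rotation vector about the tool's x, y, z in degrees; "tx", "ty", "tz": the shift along the tool's x, y, z in mm; "jaw": the finger opening in mm, from 0 to 87. In form: [{"rx": .., "ry": .., "rz": .., "tx": .., "ty": .., "tz": .., "jaw": ..}, ...]. A call has 1 to 20 rows; each row shifts and turns the commanded pose from where the row before left it, along the tool's axes as they then stand; what a row does not reach is not made up. A row lasts 1/12 s, in which the tool goes at most 41.7 mm and 7.16 degrees, less where a joint would pass 70% of its speed; a pose out of reach is approached as far as the arm can. A call with a gripper value outside its range is refused whole. The fingers move at their own pace and stop on an object; FORCE is the grip in N (left out, the last holds). Time passes only in rows, so rows that do not move let the fingers close. It gives the time, the measured TCP pose, the force and the opening at its end, in the units of the state.
- env.get_obs(): the state, without advancing time (a new reading comes with each control period).
- env.read_camera(name): name is "scene" or "top" or "wrist"; returns a dict with "img" (384x512x3 uint8, red, green, blue), "range_z" (384x512 float32, m along the optical axis (not along the pixel's ray), 0 where there is no reading), "vertical_fov" (degrees; the focal length in pixels is half the picture's height over the tangent of half this angle, whatever the lens; pixels are square), "cx", "cy" (the principal point, pixels), "world_to_cam" (4x4, takes a point from world to camera coordinates). Camera axes: x right, y up, looking along -z (the intrinsics and any distortion apply to the point x, -y, -z); pixel columns grow to the right and rows downward; lengths in m; the calibration is good to about 2 mm. The wrist camera is an equidistant fisheye: a pixel r from the principal point sees the ray r / f radians off the axis. A picture is of the moment at which its call begins.
- env.sign_off(): hands the job in, once; it reports no verdict.
The state is a dict: "time_s": time; "qpos": joint angles; "joint_velocities": joint speeds; "effort": joint torques, N m; "tool_pos": TCP position; "tool_rot": TCP orientation; "force": force on the tool from outside, world axes, zero at the start; "wrist_torque": the same for the moment, N m; "grip_width": finger opening in m.
Only numpy, scipy, OpenCV 4.12 (cv2) and the standard library are available. Lean on these libraries where they do the work, as an engineer would, in place of code of your own. Each camera call takes 0.05 s, during which the arm holds its last target.

### The job

The next crankshaft is due for its finishing polish: on the green bench control box, slide the red belt-speed grip along its track until the grip's white index line is level with the yellow marker clip on the scale beside it (not the white clip). Leave the black grip on the other track where it is, then let go and move clear.

Things in the scene. Friction and masses are not known exactly. Their poses are not given: they have to be found in the camera images.
- belt_grip (a point): RED slider grip: upright block 30 mm across its track, 20 along it, 48 high (lowest 8 mm a foot 34 x 26), white index line across the top at mid-width. Point on its centre line, 18 mm below the top, 30 above the underside. y: along the track, the way joint belt grows; x: towards its scale strip; z up. Clear on both sides along the 40 mm wide track, whose top is just under the grip.
- belt (a joint): Position of the red grip along its track, 0 to 0.2 m between end stops, growing along belt_grip's y axis. Slides with about 2 N of friction, stays where left. The track lies on a green box 240 x 330 x 45 mm high fixed on the bench.
- yellow_clip_mark (a point): Top centre of the YELLOW clip (24 x 12 mm, 10 high; 12 along the track), fixed on the dark scale strip, 35 mm to the +x side of the red track's centre line, point towards the track. Axes parallel to belt_grip's; about 28 mm lower than that point. It may be to either side of the grip, between the end stops. A WHITE clip of the same shape on that strip is not the target.
- spin_grip (a point): BLACK slider grip, to be left where it is: same shape and same point as the red one, on a parallel track 110 mm from the red track; which of the two tracks is nearer to the robot varies.

How it is judged:
By the outcome, as a careful person would: the job done as asked, in the order asked, and still so for the second after the job is handed in, with the robot touching nothing.
It also fails if it takes over 30 s, if anything falls off the work surface, if the arm or the gripper's body presses on something with over 40 N, if the wrist force passes 120 N, or if a joint passes its speed limit or range.

## Working session

There is one attempt and no reset: what is moved stays moved. The work goes in short steps, Python scripts to look and compute and a shell command to move; the robot and the scene stay as the last step left them, time stands still between calls to the robot, and variables do not carry over. Pictures are saved under pics/ and viewed, and the job is handed in when it is done.

```bash
mkdir -p pics; cat > h.py <<'E'
from cell import env
import numpy as np, cv2
def save(n,c): cv2.imwrite(f'pics/{n}.png',cv2.cvtColor(c['img'],cv2.COLOR_RGB2BGR))
def ray(c,u,v,fish=False):
    f=192/np.tan(np.radians(c['vertical_fov']/2)); x=(u-c['cx'])/f; y=(v-c['cy'])/f
    if fish:
        r=np.hypot(x,y); s=np.sin(r)/r if r>1e-9 else 1; d=np.array([x*s,-y*s,-np.cos(r)])
    else: d=np.array([x,-y,-1.])
    M=np.linalg.inv(c['world_to_cam']); return M[:3,3],M[:3,:3]@d
def onplane(c,u,v,z,fish=False):
    o,d=ray(c,u,v,fish); return o+d*(z-o[2])/d[2]
def pt(c,u,v):
    o,d=ray(c,u,v); return o+d*c['range_z'][int(round(v)),int(round(u))]
E
python3 - <<'E'
from h import *
for n in ['scene','top','wrist']:
    c=env.read_camera(n); save(n+'0',c); np.save(f'{n}0.npy',c,allow_pickle=True); print(n,c['vertical_fov'],c['cx'],c['cy'],np.linalg.inv(c['world_to_cam'])[:3].round(3).tolist())
print(env.get_obs())
E
```

```text
scene 45.24730677798891 253.07881293054774 185.392485420536 [[0.728, -0.429, 0.535, 0.947], [0.685, 0.478, -0.55, -0.402], [-0.02, 0.767, 0.642, 0.561]]
top 44.36468304306041 257.764274688699 183.0073342444012 [[-0.007, 0.983, -0.185, 0.454], [-0.999, -0.014, -0.04, -0.015], [-0.042, 0.184, 0.982, 0.821]]
wrist 65.70646984690485 261.02729203138927 190.10991346147154 [[0.403, -0.888, -0.22, 0.203], [0.915, 0.391, 0.098, 0.622], [-0.001, -0.241, 0.97, 0.384]]
{'time_s': 0.15, 'qpos': array([-65.42506786,  18.42913774,  -4.01378665,  83.15929692,
         1.29525786,  78.54010814,  -3.25998164]), 'joint_velocities': array([-0.00653008, -0.141009  ,  0.032237  , -0.19108334,  0.01839959,
       -0.13955265, -0.00371123]), 'effort': array([ 1.26537720e-04, -4.91793394e+01, -4.04413864e-01, -3.12878323e+01,
       -6.40139426e-02,  4.04244103e-02,  1.38011064e-04]), 'tool_pos': array([0.26186372, 0.59448513, 0.23571043]), 'tool_rot': array([-1.79916680e+02,  5.85197037e-03,  1.56232890e+02]), 'force': array([-0.48248904,  0.43043424, -0.29046094]), 'wrist_torque': array([0.02636867, 0.02887093, 0.00572343]), 'grip_width': 0.08720606287688323}
```

View pics/scene0.png

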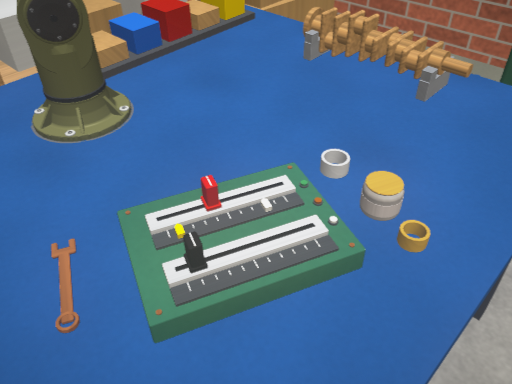

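View pics/top0.png

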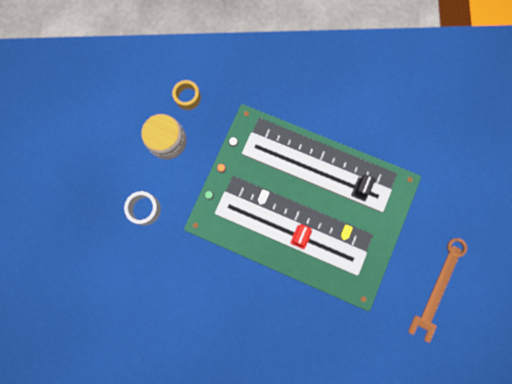

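View pics/wrist0.png

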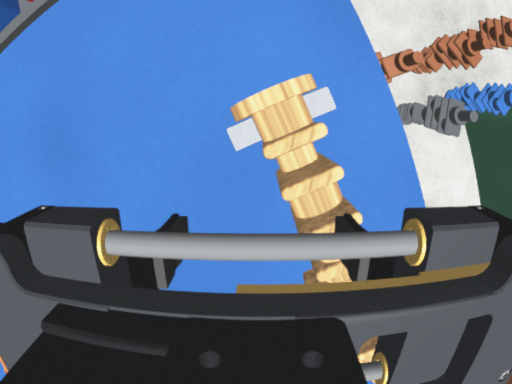

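The top view shows the red grip at (301,236), the yellow clip at (347,232), the white clip at (263,197) and the black grip at (364,187). In the scene view the red grip is at (210,195) and the yellow clip at (180,230).

```bash
cat > m.py <<'E'
from h import *
def cloud(c):
    f=192/np.tan(np.radians(c['vertical_fov']/2)); v,u=np.mgrid[:384,:512]; z=c['range_z']
    P=np.stack([(u-c['cx'])/f*z,-(v-c['cy'])/f*z,-z,np.ones_like(z)],-1)@np.linalg.inv(c['world_to_cam']).T
    return P[...,:3]
def masks(c):
    h=cv2.cvtColor(c['img'],cv2.COLOR_RGB2HSV); H,S,V=[h[...,i].astype(int) for i in range(3)]
    red=((H<6)|(H>172))&(S>170)&(V>90)
    yel=(H>24)&(H<34)&(S>150)&(V>120)
    P=cloud(c); box=(P[...,2]>.035)&(P[...,2]<.2)&(c['range_z']>0)
    return red&box,yel&box,P,(H,S,V)
if __name__=='__main__':
  for n in ['scene','top']:
    c=np.load(f'{n}0.npy',allow_pickle=True).item()
    r,y,P,(H,S,V)=masks(c)
    for nm,m in (('red',r),('yel',y)):
        k,l,st,ce=cv2.connectedComponentsWithStats(m.astype(np.uint8))
        for i in range(1,k):
            if st[i,4]>15:
                Q=P[l==i]; print(n,nm,st[i].tolist(),ce[i].round(1),'zmax',np.percentile(Q[:,2],[5,50,95]).round(4))
                t=Q[Q[:,2]>np.percentile(Q[:,2],95)-.005]; print('  top mean',t.mean(0).round(4),len(t), 'mid', ((t.min(0)+t.max(0))/2).round(4))
    # white tracks: direction
    w=(S<50)&(V>180)&(P[...,2]>.035)&(P[...,2]<.07)
    k,l,st,ce=cv2.connectedComponentsWithStats(w.astype(np.uint8))
    for i in range(1,k):
        if st[i,4]>60:
            Q=P[l==i]; rc=cv2.minAreaRect((Q[:,:2]*1000).astype(np.float32)); print(n,'white',st[i].tolist(),rc,Q[:,2].mean().round(4))
E
python3 m.py
```

```text
scene red [141, 0, 50, 37, 1287] [168.7  15.2] zmax [0.0413 0.0899 0.1101]
  top mean [-0.1835  0.4113  0.1089] 391 mid [-0.1933  0.4192  0.1083]
scene red [201, 175, 16, 19, 145] [208.8 183.3] zmax [0.0997 0.1065 0.1081]
  top mean [ 0.5111 -0.0528  0.1065] 124 mid [ 0.5091 -0.0521  0.1058]
scene red [201, 196, 20, 13, 71] [209.8 203.7] zmax [0.0654 0.0669 0.0692]
  top mean [ 0.5146 -0.0577  0.0671] 70 mid [ 0.5094 -0.0568  0.0687]
scene yel [201, 0, 43, 16, 384] [227.1   5.4] zmax [0.0373 0.0591 0.0773]
  top mean [-0.1453  0.6137  0.0769] 45 mid [-0.1539  0.6254  0.0781]
scene yel [175, 224, 10, 13, 89] [179.2 229.6] zmax [0.0561 0.0604 0.0618]
  top mean [ 0.5174 -0.1241  0.0603] 84 mid [ 0.5171 -0.1238  0.06  ]
scene white [145, 175, 151, 56, 1959] ((521.4285278320312, -33.69276428222656), (251.7650604248047, 84.52853393554688), 65.31449127197266) 0.0583
scene white [375, 191, 28, 9, 96] ((710.1635131835938, 168.18582153320312), (47.34050369262695, 14.551932334899902), 51.963584899902344) 0.052
scene white [162, 215, 167, 69, 2562] ((612.00390625, -75.16250610351562), (249.29335021972656, 54.713375091552734), 66.38538360595703) 0.0584
top red [292, 225, 19, 23, 212] [300.6 236.4] zmax [0.0668 0.1062 0.1086]
  top mean [ 0.5066 -0.0515  0.1067] 161 mid [ 0.5072 -0.0517  0.1066]
top yel [341, 225, 11, 15, 104] [345.9 231.9] zmax [0.0558 0.0605 0.0624]
  top mean [ 0.5153 -0.1247  0.0605] 97 mid [ 0.5157 -0.1251  0.0602]
top white [242, 130, 150, 82, 2878] ((624.46142578125, -82.3505859375), (255.80799865722656, 57.35853576660156), 66.20278930664062) 0.0583
top white [215, 188, 152, 87, 3052] ((524.0252075195312, -37.8460693359375), (255.39894104003906, 57.38361740112305), 66.13758087158203) 0.0581
top white [258, 190, 11, 14, 108] ((575.2255249023438, 8.4002685546875), (13.836974143981934, 25.04703140258789), 64.80148315429688) 0.0592
```

```bash
python3 -m pendant '[{"tx":-12,"ty":-12},{"tx":-24,"ty":-24},{"tx":-26,"ty":-26},{"tx":-26,"ty":-26},{"tx":-26,"ty":-26},{"tx":-26,"ty":-26},{"tx":-26,"ty":-26},{"tx":-26,"ty":-26},{"tx":-26,"ty":-26},{"tx":-26,"ty":-26},{"tx":-26,"ty":-26},{"tx":-26,"ty":-26},{"tx":-26,"ty":-26},{"tx":-26,"ty":-26},{"tx":-26,"ty":-26},{"tx":-26,"ty":-26},{"tx":-26,"ty":-26},{"tx":-26,"ty":-26},{"tx":-22,"ty":-26},{"tx":-10,"ty":-14}]'
python3 - <<'E'
from h import *
c=env.read_camera('wrist'); save('wrist1',c); np.save('wrist1.npy',c,allow_pickle=True)
o=env.get_obs(); print(o['tool_pos'],o['tool_rot'],o['time_s'],o['force'])
E
```

```text
[0.26185826 0.59457371 0.23589246] [-1.79934064e+02  4.28345059e-03  1.56236959e+02] 0.2 [0.19702671 0.19760353 0.42216375]invalid input at $[0]: expected keys rx, ry, rz, tx, ty, tz, jaw
```

View pics/wrist1.png

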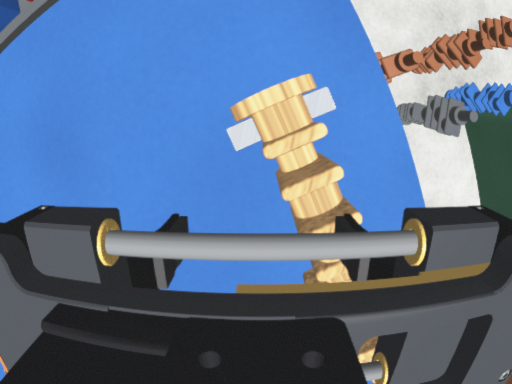

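The call was refused because every row needs all seven keys, so nothing moved and the view is unchanged.

```bash
python3 -m pendant '[{"rx":0,"ry":0,"rz":0,"tx":-12,"ty":-12,"tz":0,"jaw":87},{"rx":0,"ry":0,"rz":0,"tx":-24,"ty":-24,"tz":0,"jaw":87},{"rx":0,"ry":0,"rz":0,"tx":-26,"ty":-26,"tz":0,"jaw":87},{"rx":0,"ry":0,"rz":0,"tx":-26,"ty":-26,"tz":0,"jaw":87},{"rx":0,"ry":0,"rz":0,"tx":-26,"ty":-26,"tz":0,"jaw":87},{"rx":0,"ry":0,"rz":0,"tx":-26,"ty":-26,"tz":0,"jaw":87},{"rx":0,"ry":0,"rz":0,"tx":-26,"ty":-26,"tz":0,"jaw":87},{"rx":0,"ry":0,"rz":0,"tx":-26,"ty":-26,"tz":0,"jaw":87},{"rx":0,"ry":0,"rz":0,"tx":-26,"ty":-26,"tz":0,"jaw":87},{"rx":0,"ry":0,"rz":0,"tx":-26,"ty":-26,"tz":0,"jaw":87},{"rx":0,"ry":0,"rz":0,"tx":-26,"ty":-26,"tz":0,"jaw":87},{"rx":0,"ry":0,"rz":0,"tx":-26,"ty":-26,"tz":0,"jaw":87},{"rx":0,"ry":0,"rz":0,"tx":-26,"ty":-26,"tz":0,"jaw":87},{"rx":0,"ry":0,"rz":0,"tx":-26,"ty":-26,"tz":0,"jaw":87},{"rx":0,"ry":0,"rz":0,"tx":-26,"ty":-26,"tz":0,"jaw":87},{"rx":0,"ry":0,"rz":0,"tx":-26,"ty":-26,"tz":0,"jaw":87},{"rx":0,"ry":0,"rz":0,"tx":-26,"ty":-26,"tz":0,"jaw":87},{"rx":0,"ry":0,"rz":0,"tx":-26,"ty":-26,"tz":0,"jaw":87},{"rx":0,"ry":0,"rz":0,"tx":-22,"ty":-26,"tz":0,"jaw":87},{"rx":0,"ry":0,"rz":0,"tx":-10,"ty":-14,"tz":0,"jaw":87}]'
python3 - <<'E'
from h import *
c=env.read_camera('wrist'); save('wrist2',c); np.save('wrist2.npy',c,allow_pickle=True)
o=env.get_obs(); print(o['tool_pos'],o['tool_rot'],o['time_s'],o['force'])
E
```

```text
time_s: 1.87
tool_pos: [0.5072, -0.0555, 0.2368]
tool_rot: [-179.9, 0.1, 155.9]
force: [-0.4, 0.3, 0.1]
grip_width: 0.0869
[ 0.50722671 -0.0579405   0.23679194] [-1.79853434e+02  1.39473490e-01  1.55752480e+02] 1.9167 [ 0.41160083 -1.30228613  0.54649931]
```

View pics/wrist2.png

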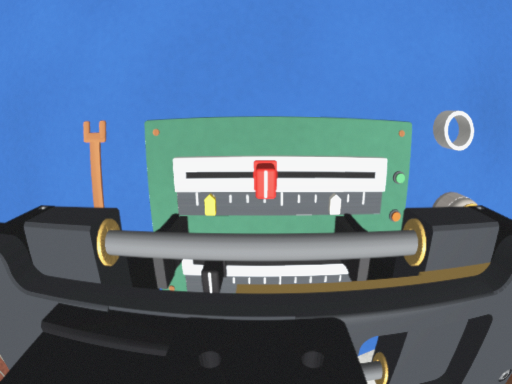

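The wrist view shows the red grip at (265,180) with its line, the yellow clip at (210,205) and the white clip at (335,205). I'll measure them through the fisheye model on planes of known height.

```bash
cat > w.py <<'E'
from h import *
def meas(tag):
    c=env.read_camera('wrist'); save(tag,c); o=env.get_obs()
    h=cv2.cvtColor(c['img'],cv2.COLOR_RGB2HSV); H,S,V=[h[...,i].astype(int) for i in range(3)]
    roi=np.zeros(H.shape,bool); roi[140:225,170:390]=1
    d=np.array([.407,.9135]); n=np.array([.9135,-.407]); R={}
    # white line: white pixels inside hull of red comp
    red=(((H<6)|(H>172))&(S>150)&(V>80)&roi).astype(np.uint8)
    k,l,st,_=cv2.connectedComponentsWithStats(red); i=1+np.argmax(st[1:,4]); ys,xs=np.where(l==i)
    hull=cv2.convexHull(np.stack([xs,ys],1).astype(np.int32)); hm=cv2.fillConvexPoly(np.zeros(H.shape,np.uint8),hull,1)>0
    line=hm&(S<110)&(V>150)
    yel=(H>22)&(H<36)&(S>140)&(V>110)&roi
    for nm,m,z in (('red',l==i,.1065),('line',line,.1067),('yel',yel,.0605)):
        v,u=np.where(m); 
        if len(u)==0: print(nm,'none'); continue
        p=onplane(c,u.mean(),v.mean(),z,True)[:2]; lo=onplane(c,u.min()-.5,v.mean(),z,True)[:2];hi=onplane(c,u.max()+.5,v.mean(),z,True)[:2]
        print(nm,len(u),(u.mean().round(1),v.mean().round(1),u.min(),u.max(),v.min(),v.max()),p.round(4),'along',(p@d).round(4),'mid',((lo@d+hi@d)/2).round(4),'across',(p@n).round(4)); R[nm]=p@d
    t=o['tool_pos'][:2]; print('tcp',o['tool_pos'].round(4),'along',(t@d).round(4),'across',(t@n).round(4),o['tool_rot'].round(2),o['force'].round(1),o['grip_width'].round(4),o['time_s'])
E
python3 -c "from w import *; meas('wrist3')"
```

```text
red 603 (np.float64(266.7), np.float64(176.6), np.int64(255), np.int64(279), np.int64(160), np.int64(196)) [ 0.5018 -0.0488] along 0.1596 mid 0.1599 across 0.4782
line 124 (np.float64(267.8), np.float64(182.2), np.int64(255), np.int64(279), np.int64(169), np.int64(196)) [ 0.5072 -0.0502] along 0.1606 mid 0.1599 across 0.4837
yel 26 (np.float64(215.7), np.float64(201.2), np.int64(212), np.int64(217), np.int64(194), np.int64(212)) [ 0.5127 -0.117 ] along 0.1018 mid 0.1005 across 0.516Traceback (most recent call last):
  File "<string>", line 1, in <module>
    from w import *; meas('wrist3')
                     ~~~~^^^^^^^^^^
  File "w.py", line 18, in meas
    t=o['tool_pos'][:2]; print('tcp',o['tool_pos'].round(4),'along',(t@d).round(4),'across',(t@n).round(4),o['tool_rot'].round(2),o['force'].round(1),o['grip_width'].round(4),o['time_s'])
                                                                                                                                                      ^^^^^^^^^^^^^^^^^^^^^
AttributeError: 'float' object has no attribute 'round'
```

```bash
sed -i "s/o\['grip_width'\].round(4)/round(float(o['grip_width']),4)/; s/(H>22)&(H<36)&(S>140)&(V>110)&roi/(H>18)\&(H<38)\&(S>110)\&(V>90)\&roi/; s/(S<110)&(V>150)/(S<130)\&(V>140)\&(cv2.erode(hm.astype(np.uint8),np.ones((9,9)))>0)/" w.py
python3 - <<'E'
from w import *
meas('wrist4')
im=cv2.imread('pics/wrist4.png')[140:230,180:360]; cv2.imwrite('pics/crop4.png',cv2.resize(im,None,fx=4,fy=4,interpolation=cv2.INTER_NEAREST))
E
```

```text
red 660 (np.float64(264.4), np.float64(178.4), np.int64(253), np.int64(276), np.int64(162), np.int64(199)) [ 0.5019 -0.0483] along 0.1602 mid 0.1602 across 0.4781
line 117 (np.float64(265.0), np.float64(182.8), np.int64(263), np.int64(267), np.int64(171), np.int64(194)) [ 0.506  -0.0495] along 0.1607 mid 0.1607 across 0.4824
yel 217 (np.float64(209.7), np.float64(205.8), np.int64(204), np.int64(215), np.int64(195), np.int64(215)) [ 0.5143 -0.1224] along 0.0975 mid 0.0973 across 0.5196
tcp [ 0.5065 -0.0519  0.2364] along 0.1587 across 0.4839 [-1.8000e+02 -2.0000e-02  1.5602e+02] [ 0.8  0.6 -1. ] 0.0871 2.0167
```

View pics/crop4.png

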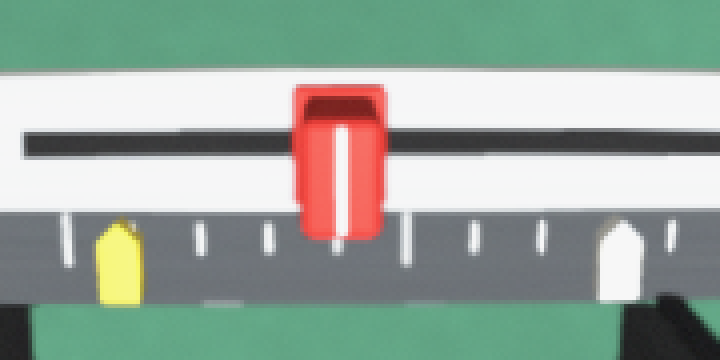

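The crop shows the red grip's index line near column 265 and the yellow clip near column 210. Wrist and top views both put the needed shift at about -63.4 mm along the tool's y. The jaws already line up with the track, so I'll descend.

```bash
python3 -m pendant '[{"rx":0,"ry":0,"rz":0,"tx":1,"ty":1,"tz":15,"jaw":87},{"rx":0,"ry":0,"rz":0,"tx":0,"ty":0.5,"tz":25,"jaw":87},{"rx":0,"ry":0,"rz":0,"tx":0,"ty":0,"tz":25,"jaw":87},{"rx":0,"ry":0,"rz":0,"tx":0,"ty":0,"tz":25,"jaw":70},{"rx":0,"ry":0,"rz":0,"tx":0,"ty":0,"tz":20,"jaw":60},{"rx":0,"ry":0,"rz":0,"tx":0,"ty":0,"tz":15,"jaw":50},{"rx":0,"ry":0,"rz":0,"tx":0,"ty":0,"tz":15,"jaw":50},{"rx":0,"ry":0,"rz":0,"tx":0,"ty":0,"tz":8,"jaw":50},{"rx":0,"ry":0,"rz":0,"tx":0,"ty":0,"tz":2,"jaw":50},{"rx":0,"ry":0,"rz":0,"tx":0,"ty":0,"tz":0,"jaw":50},{"rx":0,"ry":0,"rz":0,"tx":0,"ty":0,"tz":0,"jaw":50}]' 15
python3 -c "from w import *; meas('wrist5')"
```

```text
time_s: 2.93
tool_pos: [0.5069, -0.0481, 0.0873]
tool_rot: [180.0, 0.1, 156.3]
force: [-0.4, -1.1, 0.9]
grip_width: 0.051
red 949 (np.float64(256.5), np.float64(213.2), np.int64(235), np.int64(278), np.int64(202), np.int64(224)) [ 0.4863 -0.0404] along 0.161 mid 0.161 across 0.4607
line none
yel 40 (np.float64(361.8), np.float64(222.6), np.int64(356), np.int64(367), np.int64(220), np.int64(224)) [0.5343 0.0129] along 0.2292 mid 0.229 across 0.4829
tcp [ 0.5071 -0.0483  0.0875] along 0.1623 across 0.4829 [1.7994e+02 8.0000e-02 1.5627e+02] [-0.3  0.5  0.7] 0.0507 2.9833
```

View pics/wrist5.png

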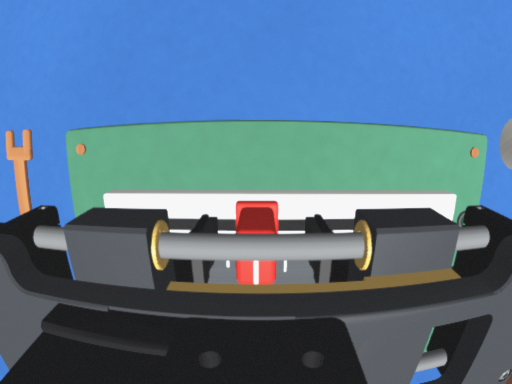

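The red grip at (257,240) sits between the fingers and close to centred. Closing now.

```bash
python3 -m pendant '[{"rx":0,"ry":0,"rz":0,"tx":0,"ty":0,"tz":0,"jaw":30},{"rx":0,"ry":0,"rz":0,"tx":0,"ty":0,"tz":0,"jaw":22},{"rx":0,"ry":0,"rz":0,"tx":0,"ty":0,"tz":0,"jaw":15},{"rx":0,"ry":0,"rz":0,"tx":0,"ty":0,"tz":0,"jaw":15},{"rx":0,"ry":0,"rz":0,"tx":0,"ty":0,"tz":0,"jaw":15},{"rx":0,"ry":0,"rz":0,"tx":0,"ty":0,"tz":0,"jaw":15},{"rx":0,"ry":0,"rz":0,"tx":0,"ty":0,"tz":0,"jaw":15}]' 15
python3 -c "from w import *; meas('wrist6')"
```

```text
time_s: 3.57
tool_pos: [0.5063, -0.0491, 0.0867]
tool_rot: [-180.0, 0.0, 156.2]
force: [-0.5, -1.1, 1.3]
grip_width: 0.0197
red 868 (np.float64(260.8), np.float64(213.3), np.int64(241), np.int64(281), np.int64(202), np.int64(224)) [ 0.4863 -0.0396] along 0.1618 mid 0.1619 across 0.4604
line none
yel 40 (np.float64(261.0), np.float64(222.8), np.int64(209), np.int64(313), np.int64(221), np.int64(224)) [ 0.5061 -0.0482] along 0.162 mid 0.162 across 0.4819
tcp [ 0.5063 -0.0491  0.0867] along 0.1612 across 0.4825 [-179.98   -0.    156.21] [-1.8 -1.1  2. ] 0.0199 3.6167
```

Gripped at 19.9 mm. I'll slide it -63 mm along the tool's y.

```bash
python3 -m pendant '[{"rx":0,"ry":0,"rz":0,"tx":0,"ty":-2,"tz":0,"jaw":15},{"rx":0,"ry":0,"rz":0,"tx":0,"ty":-5,"tz":0,"jaw":15},{"rx":0,"ry":0,"rz":0,"tx":0,"ty":-8,"tz":0,"jaw":15},{"rx":0,"ry":0,"rz":0,"tx":0,"ty":-8,"tz":0,"jaw":15},{"rx":0,"ry":0,"rz":0,"tx":0,"ty":-8,"tz":0,"jaw":15},{"rx":0,"ry":0,"rz":0,"tx":0,"ty":-8,"tz":0,"jaw":15},{"rx":0,"ry":0,"rz":0,"tx":0,"ty":-8,"tz":0,"jaw":15},{"rx":0,"ry":0,"rz":0,"tx":0,"ty":-8,"tz":0,"jaw":15},{"rx":0,"ry":0,"rz":0,"tx":0,"ty":-5,"tz":0,"jaw":15},{"rx":0,"ry":0,"rz":0,"tx":0,"ty":-3,"tz":0,"jaw":15},{"rx":0,"ry":0,"rz":0,"tx":0,"ty":0,"tz":0,"jaw":15},{"rx":0,"ry":0,"rz":0,"tx":0,"ty":0,"tz":0,"jaw":15},{"rx":0,"ry":0,"rz":0,"tx":0,"ty":0,"tz":0,"jaw":15}]'
python3 - <<'E'
from w import *
meas('wrist7')
for n in ('scene','top'):
    c=env.read_camera(n); save(n+'7',c)
a=cv2.imread('pics/scene7.png')[150:270,120:270]; cv2.imwrite('pics/crop7.png',cv2.resize(a,None,fx=5,fy=5))
E
```

```text
time_s: 4.7
tool_pos: [0.4806, -0.1072, 0.0866]
tool_rot: [-179.9, -0.0, 156.2]
force: [-1.6, -0.9, 5.1]
grip_width: 0.0201
red 868 (np.float64(260.8), np.float64(213.2), np.int64(241), np.int64(281), np.int64(202), np.int64(224)) [ 0.4606 -0.0976] along 0.0984 mid 0.0985 across 0.4605
line none
yel 36 (np.float64(263.6), np.float64(222.8), np.int64(209), np.int64(313), np.int64(221), np.int64(224)) [ 0.4811 -0.1047] along 0.1002 mid 0.0985 across 0.4821
tcp [ 0.4807 -0.1069  0.0866] along 0.098 across 0.4827 [-1.7994e+02 -2.0000e-02  1.5622e+02] [-2.  -1.8  5. ] 0.0198 4.75
```

View pics/crop7.png

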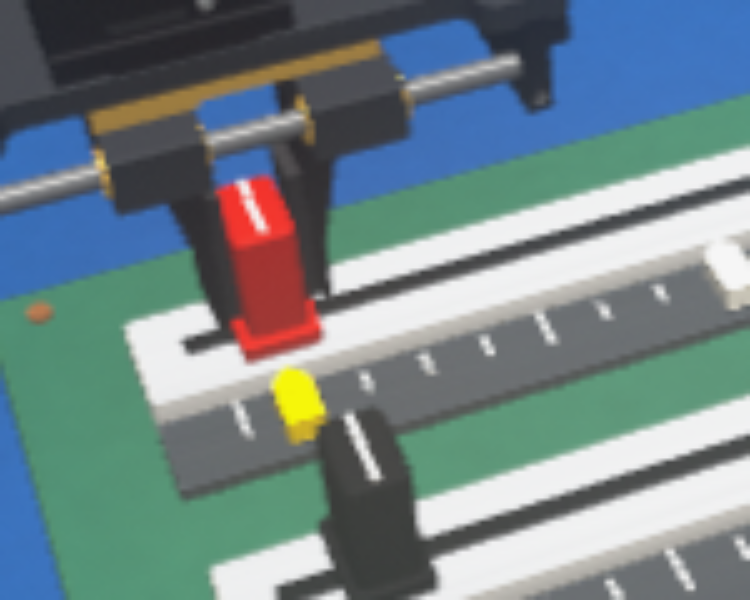

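View pics/wrist7.png

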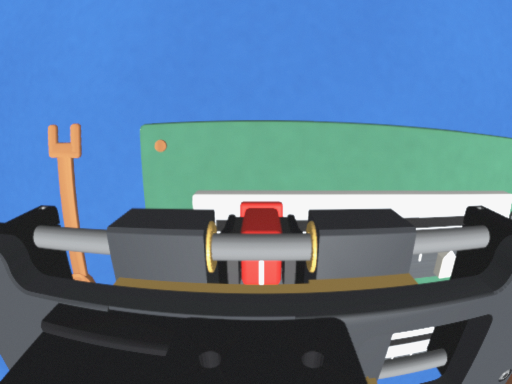

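The grip moved 63.2 mm along with the tool. In the scene crop the red grip stands beside the yellow clip, and the black grip is untouched. I'll release, rise and measure again from above.

```bash
python3 -m pendant '[{"rx":0,"ry":0,"rz":0,"tx":0,"ty":0,"tz":0,"jaw":30},{"rx":0,"ry":0,"rz":0,"tx":0,"ty":0,"tz":0,"jaw":50},{"rx":0,"ry":0,"rz":0,"tx":0,"ty":0,"tz":0,"jaw":50},{"rx":0,"ry":0,"rz":0,"tx":0,"ty":0,"tz":0,"jaw":50},{"rx":0,"ry":0,"rz":0,"tx":0,"ty":0,"tz":-5,"jaw":50},{"rx":0,"ry":0,"rz":0,"tx":0,"ty":0,"tz":-12,"jaw":50},{"rx":0,"ry":0,"rz":0,"tx":0,"ty":0,"tz":-20,"jaw":50},{"rx":0,"ry":0,"rz":0,"tx":0,"ty":0,"tz":-25,"jaw":50},{"rx":0,"ry":0,"rz":0,"tx":0,"ty":0,"tz":-25,"jaw":60},{"rx":0,"ry":0,"rz":0,"tx":0,"ty":0,"tz":-25,"jaw":87},{"rx":0,"ry":0,"rz":0,"tx":0,"ty":0,"tz":-25,"jaw":87},{"rx":0,"ry":0,"rz":0,"tx":0,"ty":0,"tz":-13,"jaw":87},{"rx":0,"ry":0,"rz":0,"tx":0,"ty":0,"tz":0,"jaw":87},{"rx":0,"ry":0,"rz":0,"tx":0,"ty":0,"tz":0,"jaw":87},{"rx":0,"ry":0,"rz":0,"tx":0,"ty":0,"tz":0,"jaw":87}]'
python3 - <<'E'
from w import *
meas('wrist8')
c=env.read_camera('wrist');save('wrist8b',c)
im=cv2.imread('pics/wrist8b.png')[140:230,180:360]; cv2.imwrite('pics/crop8.png',cv2.resize(im,None,fx=4,fy=4,interpolation=cv2.INTER_NEAREST))
E
```

```text
time_s: 6.1
tool_pos: [0.4804, -0.1062, 0.2356]
tool_rot: [-180.0, -0.1, 156.2]
force: [-0.5, 0.1, -0.1]
grip_width: 0.0848
red 580 (np.float64(260.6), np.float64(182.4), np.int64(249), np.int64(273), np.int64(166), np.int64(202)) [ 0.4771 -0.1042] along 0.099 mid 0.0994 across 0.4782
line 117 (np.float64(261.0), np.float64(186.8), np.int64(259), np.int64(263), np.int64(175), np.int64(198)) [ 0.4811 -0.1056] along 0.0994 mid 0.0994 across 0.4825
yel 66 (np.float64(259.3), np.float64(212.1), np.int64(254), np.int64(264), np.int64(203), np.int64(219)) [ 0.5176 -0.1237] along 0.0976 mid 0.0973 across 0.5231
tcp [ 0.4802 -0.1062  0.2353] along 0.0984 across 0.4819 [-1.7995e+02 -1.1000e-01  1.5624e+02] [ 0.4 -0.6 -0. ] 0.0852 6.15
```

View pics/crop8.png

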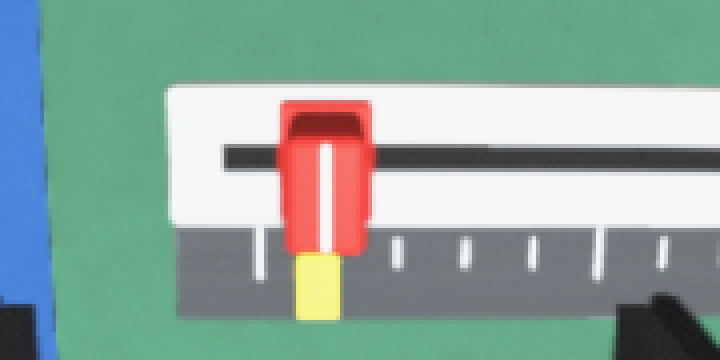

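The crop shows the white line at column 261.0 and the yellow clip's centre at about 259.2. The grip therefore looks about 1.9 mm too far along +y. I'll move aside and check with the top and scene cameras.

```bash
python3 -m pendant '[{"rx":0,"ry":0,"rz":0,"tx":10,"ty":14,"tz":0,"jaw":87},{"rx":0,"ry":0,"rz":0,"tx":20,"ty":29,"tz":0,"jaw":87},{"rx":0,"ry":0,"rz":0,"tx":22,"ty":31,"tz":0,"jaw":87},{"rx":0,"ry":0,"rz":0,"tx":22,"ty":31,"tz":0,"jaw":87},{"rx":0,"ry":0,"rz":0,"tx":22,"ty":31,"tz":0,"jaw":87},{"rx":0,"ry":0,"rz":0,"tx":22,"ty":31,"tz":0,"jaw":87},{"rx":0,"ry":0,"rz":0,"tx":22,"ty":31,"tz":0,"jaw":87},{"rx":0,"ry":0,"rz":0,"tx":22,"ty":31,"tz":0,"jaw":87},{"rx":0,"ry":0,"rz":0,"tx":22,"ty":31,"tz":0,"jaw":87},{"rx":0,"ry":0,"rz":0,"tx":22,"ty":31,"tz":0,"jaw":87},{"rx":0,"ry":0,"rz":0,"tx":20,"ty":30,"tz":0,"jaw":87},{"rx":0,"ry":0,"rz":0,"tx":11,"ty":18,"tz":0,"jaw":87},{"rx":0,"ry":0,"rz":0,"tx":0,"ty":0,"tz":0,"jaw":87}]'
cat > t.py <<'E'
from m import *
import sys
tag=sys.argv[1]; d=np.array([.407,.9135])
for n in ('top','scene'):
    if len(sys.argv)>2: c=np.load(f'{n}0.npy',allow_pickle=True).item()
    else: c=env.read_camera(n)
    save(n+tag,c); r,y,P,(H,S,V)=masks(c)
    ww=(P[...,0]>.4)&(P[...,0]<.6)
    v,u=np.where(y&ww); p=onplane(c,u.mean(),v.mean(),.0605); print(n,'yel',len(u),u.mean().round(1),v.mean().round(1),p.round(4),'along',(p[:2]@d).round(4))
    Q=P; top=(Q[...,2]>.100)&(Q[...,2]<.115)
    rc=r&ww; hm=cv2.dilate(rc.astype(np.uint8),np.ones((5,5)))>0
    near=hm&top
    for nm,m in (('topface',near),('line',near&(S<140)&(V>130))):
        v,u=np.where(m)
        if len(u): p=onplane(c,u.mean(),v.mean(),.1067); print(n,nm,len(u),u.mean().round(1),v.mean().round(1),p.round(4),'along',(p[:2]@d).round(4))
    a=cv2.cvtColor(c['img'],cv2.COLOR_RGB2BGR); uu,vv=(345,235) if n=='top' else (180,215)
    cv2.imwrite(f'pics/crop_{n}{tag}.png',cv2.resize(a[vv-40:vv+40,uu-50:uu+50],None,fx=7,fy=7,interpolation=cv2.INTER_CUBIC))
E
python3 t.py 9; echo before; python3 t.py 0b x
```

```text
time_s: 7.28
tool_pos: [0.3978, 0.3046, 0.2349]
tool_rot: [-180.0, -0.1, 156.7]
force: [0.5, 0.2, 0.8]
grip_width: 0.0871
top yel 97 345.9 231.9 [ 0.5157 -0.125   0.0605] along 0.0957
top topface 272 339.4 251.5 [ 0.4827 -0.1075  0.1067] along 0.0983
top line 77 340.8 251.7 [ 0.4825 -0.1095  0.1067] along 0.0963
scene yel 86 179.1 229.4 [ 0.5173 -0.1244  0.0605] along 0.0969
scene topface 205 170.9 193.2 [ 0.488  -0.1088  0.1067] along 0.0992
scene line 35 170.8 190.7 [ 0.4835 -0.1053  0.1067] along 0.1006
before
top yel 104 345.9 231.9 [ 0.5157 -0.1249  0.0605] along 0.0958
top topface 258 301.6 235.3 [ 0.5074 -0.0518  0.1067] along 0.1592
top line 67 302.0 234.6 [ 0.5085 -0.0524  0.1067] along 0.1591
scene yel 89 179.2 229.6 [ 0.5177 -0.1245  0.0605] along 0.0969
scene topface 192 209.0 182.7 [ 0.5126 -0.0532  0.1067] along 0.1601
scene line 33 209.1 180.5 [ 0.5087 -0.0495  0.1067] along 0.1619
```

View pics/crop_top9.png

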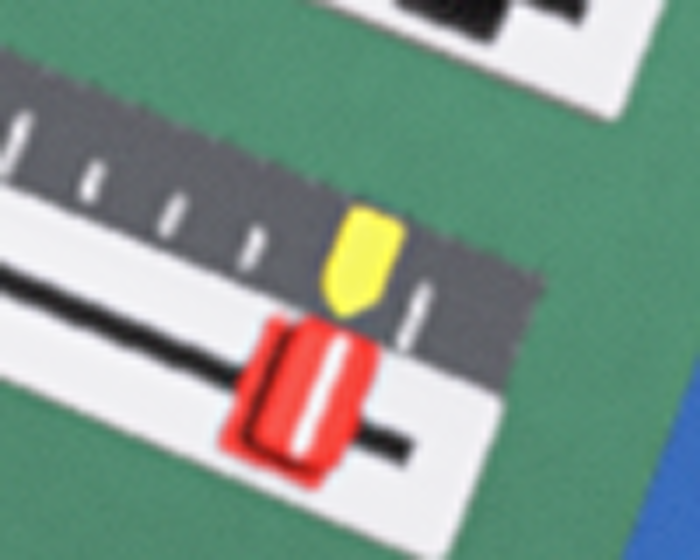

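View pics/crop_scene9.png

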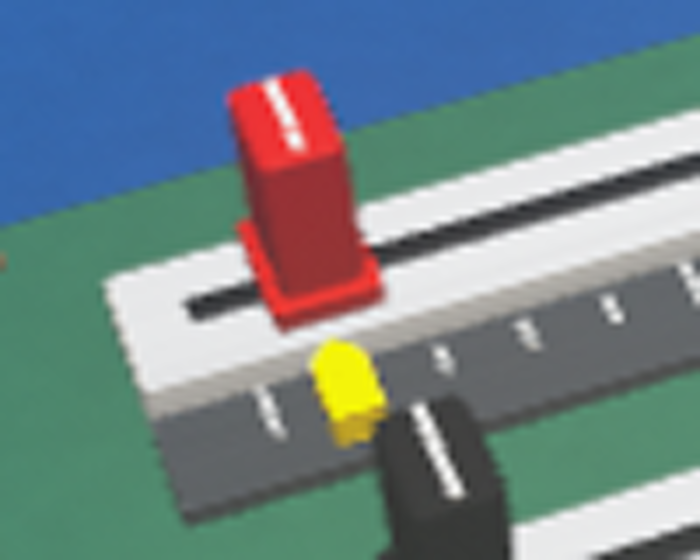

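```bash
cat > t2.py <<'E'
from m import *
c={n:env.read_camera(n) for n in ('top','scene')}
# refine track direction from top-camera dark slot / track edges via white-track contour on plane z=.0585
r,y,P,(H,S,V)=masks(c['top'])
C=c['top']
w=((S<60)&(V>170)&(P[...,2]>.045)&(P[...,2]<.065)).astype(np.uint8)
k,l,st,ce=cv2.connectedComponentsWithStats(w)
for i in range(1,k):
    if st[i,4]>1000:
        v,u=np.where(l==i); g=np.array([onplane(C,a,b,.0585)[:2] for a,b in zip(u,v)])
        rc=cv2.minAreaRect((g*1000).astype(np.float32)); print('track',rc)
for ang in (65.7,66.05,66.4):
    d=np.array([np.cos(np.radians(ang)),np.sin(np.radians(ang))]); out=[]
    for n in c:
        C=c[n]; f=lambda u,v,z:onplane(C,u,v,z)[:2]@d
        r,y,P,(H,S,V)=masks(C); I=C['img'].astype(float); ww=(P[...,0]>.4)&(P[...,0]<.6)
        hm=cv2.dilate((r&ww).astype(np.uint8),np.ones((3,3)))>0
        near=hm&(P[...,2]>.103)&(P[...,2]<.112)
        near=cv2.erode(near.astype(np.uint8),np.ones((3,3)))>0
        wt=np.where(near,np.clip(I[...,1]-80,0,None),0)   # green channel: red~low, white high
        vv,uu=np.mgrid[:384,:512]; lu,lv=(wt*uu).sum()/wt.sum(),(wt*vv).sum()/wt.sum()
        L=f(lu,lv,.1067)
        # clip: brightest yellow = top face
        m=y&ww; vb=np.percentile(V[m],70); mt=m&(V>vb-25)
        yv,yu=np.where(mt); q=np.array([f(a,b,.0605) for a,b in zip(yu,yv)]); 
        out.append((n,round(lu,2),round(lv,2),'L',round(L,4),'yc',q.mean().round(4),'ext',q.min().round(4),q.max().round(4),len(q)))
    print(ang,out)
C=c['top'];d=np.array([.407,.9135])
for u,v,z in ((337.0,259.1,.1067),(343.6,243.1,.1067),(348.7,226.1,.0605),(343.6,239.8,.0605)): p=onplane(C,u,v,z)[:2];print(p.round(4),(p@d).round(4))
E
python3 t2.py
```

```text
track ((623.8726806640625, -82.22366333007812), (251.2831573486328, 56.80729293823242), 66.1867904663086)
track ((523.7166748046875, -37.82667541503906), (251.07684326171875, 57.473758697509766), 66.13211822509766)
65.7 [('top', np.float64(337.83), np.float64(248.58), 'L', np.float64(0.1045), 'yc', np.float64(0.098), 'ext', np.float64(0.0922), np.float64(0.104), 91), ('scene', np.float64(169.6), np.float64(189.49), 'L', np.float64(0.102), 'yc', np.float64(0.0999), 'ext', np.float64(0.0943), np.float64(0.1056), 74)]
66.05 [('top', np.float64(337.83), np.float64(248.58), 'L', np.float64(0.1016), 'yc', np.float64(0.0948), 'ext', np.float64(0.0891), np.float64(0.1008), 91), ('scene', np.float64(169.6), np.float64(189.49), 'L', np.float64(0.0991), 'yc', np.float64(0.0967), 'ext', np.float64(0.0911), np.float64(0.1024), 74)]
66.4 [('top', np.float64(337.83), np.float64(248.58), 'L', np.float64(0.0986), 'yc', np.float64(0.0916), 'ext', np.float64(0.0859), np.float64(0.0976), 91), ('scene', np.float64(169.6), np.float64(189.49), 'L', np.float64(0.0961), 'yc', np.float64(0.0935), 'ext', np.float64(0.0878), np.float64(0.0993), 74)]
[ 0.4716 -0.1034] 0.0975
[ 0.4952 -0.1142] 0.0973
[ 0.5249 -0.1298] 0.0951
[ 0.5031 -0.1208] 0.0944
```

Estimates of the excess along the track:

| View | Excess |
|---|---|
| Wrist | +1.9 mm |
| Top, mask | +1.5 mm |
| Top, hand-picked line and clip | +2.6 mm |
| Scene | +2.4 mm |

I take about 2 mm. I'll go back, regrip, and set the grip 2 mm further towards -y.

```bash
python3 -m pendant '[{"rx":0,"ry":0,"rz":0,"tx":-11,"ty":-18,"tz":0,"jaw":87},{"rx":0,"ry":0,"rz":0,"tx":-20,"ty":-30,"tz":0,"jaw":87},{"rx":0,"ry":0,"rz":0,"tx":-22,"ty":-31,"tz":0,"jaw":87},{"rx":0,"ry":0,"rz":0,"tx":-22,"ty":-31,"tz":0,"jaw":87},{"rx":0,"ry":0,"rz":0,"tx":-22,"ty":-31,"tz":0,"jaw":87},{"rx":0,"ry":0,"rz":0,"tx":-22,"ty":-31,"tz":0,"jaw":87},{"rx":0,"ry":0,"rz":0,"tx":-22,"ty":-31,"tz":0,"jaw":87},{"rx":0,"ry":0,"rz":0,"tx":-22,"ty":-31,"tz":0,"jaw":87},{"rx":0,"ry":0,"rz":0,"tx":-22,"ty":-31,"tz":0,"jaw":87},{"rx":0,"ry":0,"rz":0,"tx":-22,"ty":-31,"tz":0,"jaw":87},{"rx":0,"ry":0,"rz":0,"tx":-20,"ty":-29,"tz":0,"jaw":87},{"rx":0,"ry":0,"rz":0,"tx":-10,"ty":-14,"tz":0,"jaw":87},{"rx":0,"ry":0,"rz":0,"tx":0,"ty":0,"tz":0,"jaw":60},{"rx":0,"ry":0,"rz":0,"tx":0,"ty":0,"tz":0,"jaw":50},{"rx":0,"ry":0,"rz":0,"tx":0,"ty":0,"tz":0,"jaw":50}]'
python3 -c "from w import *; meas('wrist10')"
```

```text
time_s: 8.73
tool_pos: [0.4804, -0.106, 0.2363]
tool_rot: [180.0, -0.0, 156.2]
force: [0.5, 0.4, -0.1]
grip_width: 0.0744
red 583 (np.float64(260.0), np.float64(181.3), np.int64(249), np.int64(272), np.int64(165), np.int64(202)) [ 0.4761 -0.1041] along 0.0987 mid 0.0992 across 0.4773
line 95 (np.float64(260.5), np.float64(186.6), np.int64(259), np.int64(262), np.int64(175), np.int64(198)) [ 0.4811 -0.1057] along 0.0992 mid 0.0992 across 0.4825
yel 67 (np.float64(260.4), np.float64(209.6), np.int64(253), np.int64(389), np.int64(203), np.int64(224)) [ 0.5157 -0.1211] along 0.0993 mid 0.1737 across 0.5204
tcp [ 0.4806 -0.1054  0.2364] along 0.0993 across 0.4819 [ 1.7996e+02 -4.0000e-02  1.5629e+02] [0.2 0.6 0.1] 0.0704 8.7833
```

```bash
python3 -m pendant '[{"rx":0,"ry":0,"rz":0,"tx":0,"ty":0,"tz":15,"jaw":50},{"rx":0,"ry":0,"rz":0,"tx":0,"ty":0,"tz":25,"jaw":50},{"rx":0,"ry":0,"rz":0,"tx":0,"ty":0,"tz":25,"jaw":50},{"rx":0,"ry":0,"rz":0,"tx":0,"ty":0,"tz":25,"jaw":50},{"rx":0,"ry":0,"rz":0,"tx":0,"ty":0,"tz":20,"jaw":50},{"rx":0,"ry":0,"rz":0,"tx":0,"ty":0,"tz":15,"jaw":50},{"rx":0,"ry":0,"rz":0,"tx":0,"ty":0,"tz":15,"jaw":50},{"rx":0,"ry":0,"rz":0,"tx":0,"ty":0,"tz":8,"jaw":50},{"rx":0,"ry":0,"rz":0,"tx":0,"ty":0,"tz":2,"jaw":50},{"rx":0,"ry":0,"rz":0,"tx":0,"ty":0,"tz":0,"jaw":30},{"rx":0,"ry":0,"rz":0,"tx":0,"ty":0,"tz":0,"jaw":22},{"rx":0,"ry":0,"rz":0,"tx":0,"ty":0,"tz":0,"jaw":15},{"rx":0,"ry":0,"rz":0,"tx":0,"ty":0,"tz":0,"jaw":15},{"rx":0,"ry":0,"rz":0,"tx":0,"ty":0,"tz":0,"jaw":15},{"rx":0,"ry":0,"rz":0,"tx":0,"ty":0,"tz":0,"jaw":15}]' 15
python3 -c "from w import *; [meas('wrist11%d'%i) for i in range(2)]" | grep tcp
python3 -m pendant '[{"rx":0,"ry":0,"rz":0,"tx":0,"ty":-1,"tz":0,"jaw":15},{"rx":0,"ry":0,"rz":0,"tx":0,"ty":-1,"tz":0,"jaw":15},{"rx":0,"ry":0,"rz":0,"tx":0,"ty":0,"tz":0,"jaw":15},{"rx":0,"ry":0,"rz":0,"tx":0,"ty":0,"tz":0,"jaw":15},{"rx":0,"ry":0,"rz":0,"tx":0,"ty":0,"tz":0,"jaw":15}]'
python3 -c "from w import *; [meas('wrist12%d'%i) for i in range(2)]" | grep tcp
```

```text
time_s: 10.03
tool_pos: [0.4813, -0.1065, 0.087]
tool_rot: [180.0, 0.0, 156.2]
force: [0.3, 0.2, 2.2]
grip_width: 0.0196
tcp [ 0.4813 -0.1064  0.087 ] along 0.0987 across 0.483 [1.7997e+02 4.0000e-02 1.5623e+02] [-1.2 -0.6  2.3] 0.0197 10.0833
tcp [ 0.4813 -0.1065  0.087 ] along 0.0986 across 0.483 [1.7998e+02 4.0000e-02 1.5622e+02] [-0.7 -0.8  2.9] 0.0194 10.1333
time_s: 10.55
tool_pos: [0.4807, -0.1078, 0.087]
tool_rot: [179.9, 0.0, 156.2]
force: [-0.8, 2.4, 5.5]
grip_width: 0.0199
tcp [ 0.4807 -0.1078  0.087 ] along 0.0971 across 0.483 [1.7995e+02 4.0000e-02 1.5625e+02] [1.2 2.7 5.8] 0.0195 10.6
tcp [ 0.4807 -0.1078  0.087 ] along 0.0971 across 0.483 [1.7995e+02 4.0000e-02 1.5624e+02] [-0.2  1.7  6.1] 0.0198 10.65
```

```bash
python3 -m pendant '[{"rx":0,"ry":0,"rz":0,"tx":0,"ty":-0.7,"tz":0,"jaw":15},{"rx":0,"ry":0,"rz":0,"tx":0,"ty":0,"tz":0,"jaw":15},{"rx":0,"ry":0,"rz":0,"tx":0,"ty":0,"tz":0,"jaw":15},{"rx":0,"ry":0,"rz":0,"tx":0,"ty":0,"tz":0,"jaw":30},{"rx":0,"ry":0,"rz":0,"tx":0,"ty":0,"tz":0,"jaw":50},{"rx":0,"ry":0,"rz":0,"tx":0,"ty":0,"tz":0,"jaw":50},{"rx":0,"ry":0,"rz":0,"tx":0,"ty":0,"tz":0,"jaw":50},{"rx":0,"ry":0,"rz":0,"tx":0,"ty":0,"tz":-5,"jaw":50},{"rx":0,"ry":0,"rz":0,"tx":0,"ty":0,"tz":-12,"jaw":50},{"rx":0,"ry":0,"rz":0,"tx":0,"ty":0,"tz":-20,"jaw":50},{"rx":0,"ry":0,"rz":0,"tx":0,"ty":0,"tz":-25,"jaw":50},{"rx":0,"ry":0,"rz":0,"tx":0,"ty":0,"tz":-25,"jaw":60},{"rx":0,"ry":0,"rz":0,"tx":0,"ty":0,"tz":-25,"jaw":87},{"rx":0,"ry":0,"rz":0,"tx":0,"ty":0,"tz":-25,"jaw":87},{"rx":0,"ry":0,"rz":0,"tx":0,"ty":0,"tz":-13,"jaw":87},{"rx":0,"ry":0,"rz":0,"tx":0,"ty":0,"tz":0,"jaw":87},{"rx":0,"ry":0,"rz":0,"tx":0,"ty":0,"tz":0,"jaw":87},{"rx":0,"ry":0,"rz":0,"tx":0,"ty":0,"tz":0,"jaw":87}]'
python3 - <<'E'
from w import *
meas('wrist13')
im=cv2.imread('pics/wrist13.png')[140:230,200:320]; cv2.imwrite('pics/crop13.png',cv2.resize(im,None,fx=6,fy=6,interpolation=cv2.INTER_CUBIC))
E
```

```text
time_s: 12.15
tool_pos: [0.4792, -0.1087, 0.2355]
tool_rot: [-180.0, -0.1, 156.2]
force: [-0.0, -1.6, -0.8]
grip_width: 0.0845
red 592 (np.float64(261.2), np.float64(182.4), np.int64(250), np.int64(273), np.int64(165), np.int64(203)) [ 0.4762 -0.1062] along 0.0968 mid 0.097 across 0.4782
line 116 (np.float64(262.0), np.float64(186.9), np.int64(260), np.int64(264), np.int64(175), np.int64(198)) [ 0.4804 -0.1074] along 0.0975 mid 0.0975 across 0.4826
yel 68 (np.float64(260.2), np.float64(211.5), np.int64(256), np.int64(266), np.int64(203), np.int64(219)) [ 0.5161 -0.1251] along 0.0958 mid 0.0967 across 0.5224
tcp [ 0.479  -0.1087  0.2353] along 0.0957 across 0.4818 [-1.7995e+02 -1.2000e-01  1.5623e+02] [ 0.3  0.5 -0. ] 0.0852 12.2
```

View pics/crop13.png

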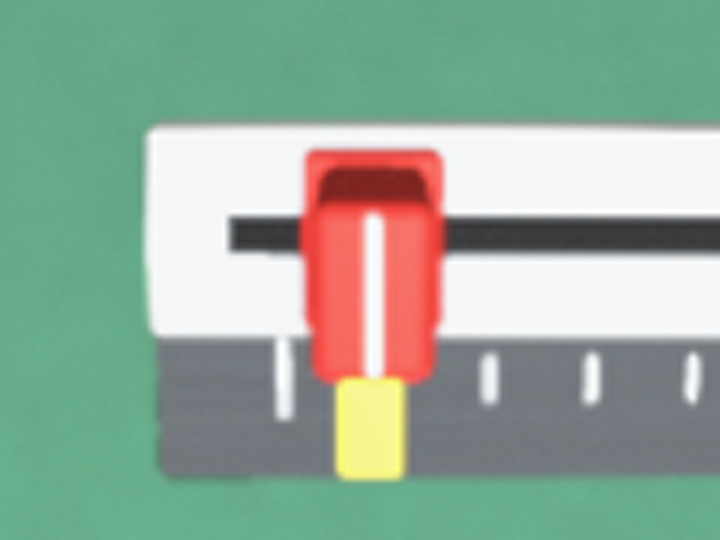

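The crop shows the index line at x=374 and the clip spanning 336–406 (centre 371). That is about half a camera pixel, or roughly 0.6 mm of excess. I'll move clear and cross-check.

```bash
python3 -m pendant '[{"rx":0,"ry":0,"rz":0,"tx":10,"ty":14,"tz":0,"jaw":87},{"rx":0,"ry":0,"rz":0,"tx":20,"ty":29,"tz":0,"jaw":87},{"rx":0,"ry":0,"rz":0,"tx":22,"ty":31,"tz":0,"jaw":87},{"rx":0,"ry":0,"rz":0,"tx":22,"ty":31,"tz":0,"jaw":87},{"rx":0,"ry":0,"rz":0,"tx":22,"ty":31,"tz":0,"jaw":87},{"rx":0,"ry":0,"rz":0,"tx":22,"ty":31,"tz":0,"jaw":87},{"rx":0,"ry":0,"rz":0,"tx":22,"ty":31,"tz":0,"jaw":87},{"rx":0,"ry":0,"rz":0,"tx":22,"ty":31,"tz":0,"jaw":87},{"rx":0,"ry":0,"rz":0,"tx":22,"ty":31,"tz":0,"jaw":87},{"rx":0,"ry":0,"rz":0,"tx":22,"ty":31,"tz":0,"jaw":87},{"rx":0,"ry":0,"rz":0,"tx":20,"ty":30,"tz":0,"jaw":87},{"rx":0,"ry":0,"rz":0,"tx":11,"ty":18,"tz":0,"jaw":87},{"rx":0,"ry":0,"rz":0,"tx":0,"ty":0,"tz":0,"jaw":87},{"rx":0,"ry":0,"rz":0,"tx":0,"ty":0,"tz":0,"jaw":87}]'
python3 t.py 14
```

```text
time_s: 13.37
tool_pos: [0.3986, 0.2974, 0.2349]
tool_rot: [-179.8, -0.1, 156.4]
force: [-0.4, 0.1, -0.3]
grip_width: 0.0871
top yel 102 345.8 231.8 [ 0.5158 -0.1248  0.0605] along 0.0959
top topface 277 340.8 252.1 [ 0.4819 -0.1095  0.1067] along 0.0961
top line 80 342.3 252.0 [ 0.482  -0.1117  0.1067] along 0.0941
scene yel 88 179.1 229.5 [ 0.5175 -0.1245  0.0605] along 0.0969
scene topface 206 169.6 193.6 [ 0.4873 -0.1108  0.1067] along 0.0972
scene line 34 169.2 191.1 [ 0.4822 -0.1074  0.1067] along 0.0981
```

View pics/crop_top14.png

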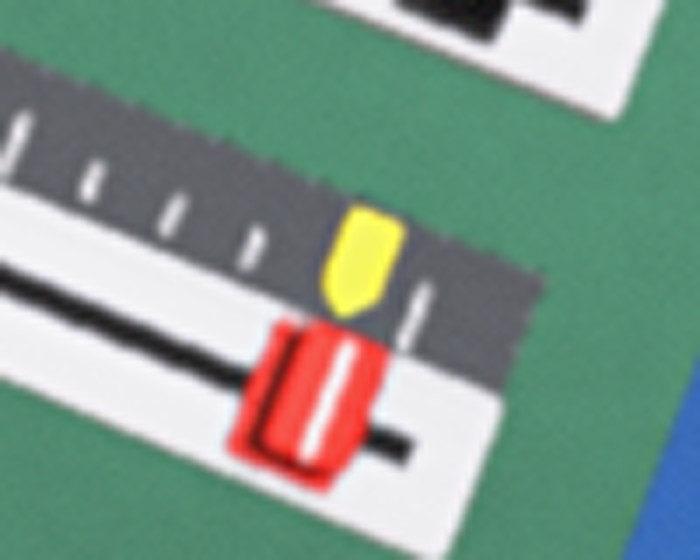

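View pics/scene14.png

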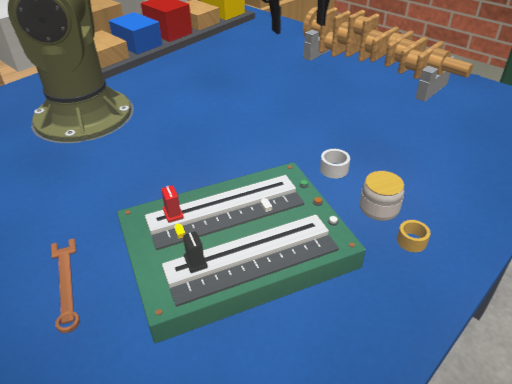

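The checks straddle zero:

| View | Line minus clip |
|---|---|
| Wrist | +0.6 mm |
| Top, mask | -1.8 to -0.7 mm |
| Top, hand-picked line | about +0.6 mm |
| Scene | +1.2 mm raw (this view also read about 1.7 mm high before the move) |

The black grip and the other objects look unmoved in the scene picture, and the arm is clear, so I'm handing it in.

```bash
python3 -c "
from cell import env
o=env.get_obs();print(o['time_s'],o['joint_velocities'].round(2),o['force']);print(env.sign_off())"
```

```text
13.4667 [ 0.6  -0.73  0.65 -0.09 -0.11 -0.08 -0.05] [ 0.42341239 -0.53371865  1.07676574]
the job is handed in; nothing more can be done
None
```

I slid the red belt-speed grip about 63 mm along its track to the yellow clip, released it, moved the arm clear and handed the job in at 13.5 s. The first placing read about 2 mm off, so I regripped it once and moved it a further 2 mm.

- **Final alignment:** the index line reads within about 1 mm of the yellow clip's centre on balance, but the views don't fully agree.
  - **Wrist view:** +0.6 mm.
  - **Top view:** about +0.6 mm with hand-picked points, but -0.7 to -1.8 mm by colour mask.
  - **Scene view:** +1.2 mm raw. It also read about 1.7 mm high before the move, so roughly -0.5 mm corrected.
- **Black grip:** it looks unmoved in the final scene picture, though I didn't measure its position. The arm never reached for it.
- **Forces and contact:** wrist force readings after each move stayed near 6 N or below. At hand-in the gripper was open, well away from the box, and touching nothing.
- **Refused call:** my first move was rejected for missing keys, and nothing moved.

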